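# Dose grinding cylinders into the spring scale

### The arm

A 6-joint arm with a two-finger parallel gripper is mounted at the origin on a cart in front of the work surface, level with it; the furniture and walls round the work are solid. World frame = base frame: x ahead of the robot, y to its left, z up, the work surface at z = 0. Lengths are in m, angles in rad, forces in N, time in s.
With the tool pointing down it reaches from about 0.25 to 0.725 m from the base axis. Payload 4 kg.
Tool frame: the origin (TCP) lies between the finger pads; the fingertips stand 25 mm ahead of it and the grasp point (between the pads) lies 6 mm ahead of it; z points along the fingers, y is the line along which they close (so a half turn about z gives the same grasp; the last joint's range is limited). The gripper opens to 85 mm and grips with 20 to 120 N. Pads are 22 mm wide; open, the fingers measure 114 mm over their backs; the gripper's body (76 mm by 85 mm) begins 54 mm behind the grasp point. The pads swing forward as they close: fully open they stand 13 mm farther back than shut.
Start: joints at [-1.139, 0.241, 0.005, 1.335, 0, 1.571], TCP at [0.209, -0.454, 0.256] pointing down, gripper open.
Joint ranges: [-2.72, 2.72], [-1.05, 1.87], [-1.09, 1.28], [-1.99, 2.15], [-1.42, 1.44], [-3.14, 3.14]. Speed limits (rad/s): [2.79, 2.79, 3.14, 3.14, 3.14, 3.14].

### API

Orientations are given as a unit quaternion [x, y, z, w].
In Python, from workcell import bot gives the robot as it stands. The module is installed in compiled form; this text tells all that it offers.
- The arm moves only by the shell command python3 -m pendant 'ROWS'. ROWS is JSON, one flat list of numbers, 7 for each row, row after row: the shift along the tool's x, y, z normalised to -1 to 1, where 1 is 0.5 m, then the turn, a rotation vector about the tool's x, y, z normalised to -1 to 1, where 1 is 180 degrees, then the opening, from 0 (shut) to 1 (fully open). In form: [tx, ty, tz, ax, ay, az, fingers, tx, ty, tz, ax, ay, az, fingers, ...]. A call has exactly 10 rows; each row is the pose to reach, as a shift and turn from the pose commanded when the call began, along the tool's axes at that moment, turning the shorter way round; what a row does not reach only later rows make up. A row lasts 1/12 s, in which the tool goes at most 41.7 mm and 7.16 degrees, less where a joint would pass 70% of its speed; a pose out of reach is approached as far as the arm can. A call with a number of a shift or a turn outside -1 to 1 is refused whole. A call with a gripper value outside its range is refused whole. The fingers move at their own pace and stop on an object; the grip force is fixed at half the most. Time passes only in rows, so rows that repeat a pose let the fingers close, or fill a call up. It gives the time, the measured TCP pose, the force, the opening and the grip force at its end, in the units of the state.
- bot.get_obs(): the state, without advancing time (a new reading comes with each control period).
- bot.camera(name): name is "side" or "top"; returns a dict with "pixels" (400x640x3 uint8, red, green, blue), "mtx" (3x3 intrinsics, pixels), "k1" (the pictures are not rectified: a ray, as slopes to the right and down, at radius r is drawn at 1 + k1 r^2 times it, then the intrinsics apply), "cam_to_world" (4x4, takes a point from camera to world coordinates). Camera axes: x right, y up, looking along -z (the intrinsics and any distortion apply to the point x, -y, -z); pixel columns grow to the right and rows downward; lengths in m; the calibration is good to about 2 mm. A picture is of the moment at which its call begins. There is no depth.
- bot.job_done(): hands the job in; it is judged then, once.
The state is a dict: "clock": time; "joint_pos": joint angles; "joint_vel": joint speeds; "tau": joint torques, N m; "eef_pos": TCP position; "tool_rot": TCP orientation; "ft_force": force on the tool from outside, world axes, zero at the start; "ft_torque": the same for the moment, N m; "grip_width": finger opening in m; "grasp_force": force on a finger pad.
Only numpy, scipy, OpenCV 4.12 (cv2) and the standard library are available. Lean on these libraries where they do the work, as an engineer would, in place of code of your own. Each camera call takes 0.05 s, during which the arm holds its last target. There are 200 camera calls.

### The job

Take the dosing scoop by its blue grip and pour white grinding cylinders from it into the hanging pan of the spring scale until their weight drops the pan onto its stops, then stop pouring: do not put in so many that the white platform sinks over its yellow band. Set the scoop back down level on the worktop with the left-over cylinders still in it; spill none, do not take cylinders with the fingers, and leave the other things where they are.

Things in the scene. Friction and masses are not known exactly. Their poses are not given: they have to be found in the camera images.
- scoop: Dosing scoop: aluminium trough 153 long x 66 wide x 45 mm high, standing flat; 0.25 kg empty. Origin: centre of its underside; -x points to the open nose, z up; the +x end is closed. Its floor has five saw-tooth pockets 30 mm apart, each with one white cylinder lying across. Tipped slowly nose down, the cylinders roll out one by one, nose first; tipped back, the rest stay.
- scoop_grip (a point): Where to hold the scoop: in the blue grip block on the bridge over the middle of the trough. Block: 46 mm along the scoop's x, 22 mm wide along y, from 71 to 115 mm above the underside. The point is 96 mm above the scoop's origin, same axes. The bridge below the block is 69 mm wide, its top 72 mm above the underside.
- scoop_lip (a point): Middle of the nose edge over which the cylinders leave: 78 mm from the scoop's origin towards -x, 15 mm above the underside, same axes. A cylinder leaves when the scoop's nose-down tilt passes the slope in front of it: 20, 26, 32, 38 and 46 degrees, nose pocket first.
- pan_floor (a point): Centre of the floor of the scale's steel pan (inside 130 mm along x, 90 along y, walls 50 high, 3 thick, open top). x along the pan, z up. Posts with springs, 40 mm along x and 16 wide, stand beside it at y = +-64 mm, to 82 mm above this point; nothing stands at its x ends. Pan up: 73 mm above the worktop. The scale (base 150 x 150 mm) is fixed.
- pan (a joint): How far the pan has sunk, m: 0 = up, 0.025 = down on its rubber stops. Pre-loaded springs: it hardly moves until the load is nearly enough, then drops all the way within about 1 s. The load needed and the cylinders' weights differ from start to start: one to four cylinders are needed.
- platform (a joint): How far the scale's white platform (it carries posts and pan) has sunk onto the grey base, m: under 0.003 = in order, 0.008 = fully overloaded, yellow band hidden. One cylinder more than are needed to drop the pan can already overload it; the one that drops it never does.
- cyl_1: White ceramic grinding cylinder, 26 mm diameter, 52 mm long, about 0.09 kg, rolled edges; starts in pocket 1 of the scoop counted from the nose (slope 20 degrees). Origin: its centre; its y axis is the cylinder's axis.
- cyl_2: White ceramic grinding cylinder, 26 mm diameter, 52 mm long, about 0.09 kg, rolled edges; starts in pocket 2 of the scoop counted from the nose (slope 26 degrees). Origin: its centre; its y axis is the cylinder's axis.
- cyl_3: White ceramic grinding cylinder, 26 mm diameter, 52 mm long, about 0.09 kg, rolled edges; starts in pocket 3 of the scoop counted from the nose (slope 32 degrees). Origin: its centre; its y axis is the cylinder's axis.
- cyl_4: White ceramic grinding cylinder, 26 mm diameter, 52 mm long, about 0.09 kg, rolled edges; starts in pocket 4 of the scoop counted from the nose (slope 38 degrees). Origin: its centre; its y axis is the cylinder's axis.
- cyl_5: White ceramic grinding cylinder, 26 mm diameter, 52 mm long, about 0.09 kg, rolled edges; starts in pocket 5 of the scoop counted from the nose (slope 46 degrees). Origin: its centre; its y axis is the cylinder's axis.
- buffer_bottle: Bystander: white bottle with red cap, 60 mm diameter, 135 mm high, standing at the back. Origin: centre of its underside.
- timer: Bystander: white bench timer, 66 x 64 x 21 mm, at the back. Origin: centre of its underside.
- lens_case: Bystander: round black-and-white screw-lid case, 41 mm diameter, 58 mm high, at the left. Origin: centre of its underside.
- black_case: Bystander: round black screw-lid case, 45 mm diameter, 66 mm high, at the back left. Origin: centre of its underside.
Things that resemble listed ones, but are neither listed nor needed, are in the scene too. Leave any green look-alike of the cyl_1 alone.

How it is judged:
On the way, in this order (a step that is already met when the one before it is completed fails the run):
1. the scoop is carried with its nose over the pan while the pan is still up (horizontal distance between scoop_lip and pan_floor below 0.09 m and height (world z) of scoop_lip above 0.1 m and value of joint pan below 0.008 m), for 0.1 s.
2. the poured cylinders have dropped the pan onto its stops (value of joint pan above 0.021 m), for 0.3 s.
At the end, for the whole second after the job is handed in: The pan rests on its stops (sunk more than 21 of 25 mm), the platform is not overloaded (sunk less than 3 mm), the scoop stands level on the worktop (underside within 6 mm of it, tilt under 0.06 rad) and at rest, and each of the five cylinders lies either in the pan or in the scoop (value of joint pan above 0.021 m and value of joint platform below 0.003 m and height (world z) of scoop between -0.004 and 0.006 m and angle between scoop's own z axis and vertical below 0.06 rad and linear speed of scoop below 0.03 m/s and ((x of cyl_1 in the frame of pan_floor between -0.068 and 0.068 m and y of cyl_1 in the frame of pan_floor between -0.048 and 0.048 m and z of cyl_1 in the frame of pan_floor between 0.005 and 0.055 m) or (x of cyl_1 in the frame of scoop between -0.082 and 0.076 m and y of cyl_1 in the frame of scoop between -0.031 and 0.031 m and z of cyl_1 in the frame of scoop between 0.01 and 0.045 m)) and ((x of cyl_2 in the frame of pan_floor between -0.068 and 0.068 m and y of cyl_2 in the frame of pan_floor between -0.048 and 0.048 m and z of cyl_2 in the frame of pan_floor between 0.005 and 0.055 m) or (x of cyl_2 in the frame of scoop between -0.082 and 0.076 m and y of cyl_2 in the frame of scoop between -0.031 and 0.031 m and z of cyl_2 in the frame of scoop between 0.01 and 0.045 m)) and ((x of cyl_3 in the frame of pan_floor between -0.068 and 0.068 m and y of cyl_3 in the frame of pan_floor between -0.048 and 0.048 m and z of cyl_3 in the frame of pan_floor between 0.005 and 0.055 m) or (x of cyl_3 in the frame of scoop between -0.082 and 0.076 m and y of cyl_3 in the frame of scoop between -0.031 and 0.031 m and z of cyl_3 in the frame of scoop between 0.01 and 0.045 m)) and ((x of cyl_4 in the frame of pan_floor between -0.068 and 0.068 m and y of cyl_4 in the frame of pan_floor between -0.048 and 0.048 m and z of cyl_4 in the frame of pan_floor between 0.005 and 0.055 m) or (x of cyl_4 in the frame of scoop between -0.082 and 0.076 m and y of cyl_4 in the frame of scoop between -0.031 and 0.031 m and z of cyl_4 in the frame of scoop between 0.01 and 0.045 m)) and ((x of cyl_5 in the frame of pan_floor between -0.068 and 0.068 m and y of cyl_5 in the frame of pan_floor between -0.048 and 0.048 m and z of cyl_5 in the frame of pan_floor between 0.005 and 0.055 m) or (x of cyl_5 in the frame of scoop between -0.082 and 0.076 m and y of cyl_5 in the frame of scoop between -0.031 and 0.031 m and z of cyl_5 in the frame of scoop between 0.01 and 0.045 m))); the robot touches nothing.
It fails at once if a cylinder is taken with the fingers (contact force between the fingers and cyl_1 above 1 N or contact force between the fingers and cyl_2 above 1 N or contact force between the fingers and cyl_3 above 1 N or contact force between the fingers and cyl_4 above 1 N or contact force between the fingers and cyl_5 above 1 N).
It fails at once if a bystander (bottle, timer, lens case, black case) is moved more than 30 mm (distance of any of buffer_bottle, timer, lens_case, black_case from where it was at the start of the episode above 0.03 m).
It also fails if it takes over 67 s, if anything falls off the work surface, if the arm or the gripper's body presses on something with over 40 N, if the wrist force passes 120 N, or if a joint passes its speed limit or range.

## Working session

There is one attempt and no reset: what is moved stays moved. The work goes in short steps, Python scripts to look and compute and a shell command to move; the robot and the scene stay as the last step left them, time stands still between calls to the robot, and variables do not carry over. Pictures are saved under pics/ and viewed, at most 10 in all, crops included, and the job is handed in when it is done.

```bash
mkdir -p pics; cat > h.py <<'E'
import numpy as np, cv2
from workcell import bot
def shot(n):
    c=bot.camera(n); c['img']=cv2.cvtColor(c['pixels'],cv2.COLOR_RGB2BGR); return c
def ray(c,u,v):
    K=np.array(c['mtx']); d=np.array([float(c['k1']),0,0,0,0])
    p=cv2.undistortPoints(np.array([[[u,v]]],float),K,d)[0,0]
    T=np.array(c['cam_to_world']); return T[:3,3],T[:3,:3]@np.array([p[0],-p[1],-1.])
def onz(c,u,v,z):
    o,d=ray(c,u,v); return o+d*(z-o[2])/d[2]
def proj(c,P):
    T=np.linalg.inv(np.array(c['cam_to_world'])); q=T[:3,:3]@np.array(P,float)+T[:3,3]
    q=q*[1,-1,-1]; return cv2.projectPoints(q[None],np.zeros(3),np.zeros(3),np.array(c['mtx']),np.array([float(c['k1']),0,0,0,0]))[0].ravel()
E
python3 - <<'E'
from h import *
for n in('top','side'):
    c=shot(n); cv2.imwrite(f'pics/{n}0.png',c['img']); print(n,np.round(c['cam_to_world'],3).tolist())
o=bot.get_obs(); print(o)
E
```

```text
top [[-0.012, 0.996, -0.091, 0.46], [-1.0, -0.011, 0.01, 0.088], [0.009, 0.091, 0.996, 1.426], [0.0, 0.0, 0.0, 1.0]]
side [[0.963, 0.201, -0.177, 0.426], [-0.267, 0.763, -0.589, -0.423], [0.017, 0.615, 0.789, 0.771], [0.0, 0.0, 0.0, 1.0]]
{'clock': 0.1, 'joint_pos': array([-1.13899660e+00,  2.41297951e-01,  3.86590723e-03,  1.33517094e+00,
       -6.84443946e-07,  1.57075033e+00]), 'joint_vel': array([-0.00079074, -0.00149136,  0.00400367,  0.00101142,  0.00120275,
        0.00056417]), 'tau': array([ 5.60366079e-04, -3.73137474e+01,  2.53010398e+01,  1.08617530e-02,
       -1.86980662e-05,  2.41145079e-05]), 'eef_pos': array([ 0.20904149, -0.45364845,  0.25552439]), 'tool_rot': array([ 9.76778690e-01,  2.14248861e-01, -1.93830716e-04, -8.82287253e-04]), 'ft_force': array([-0.05737474,  0.01978664,  0.01650175]), 'ft_torque': array([ 0.01272161, -0.03044316, -0.02140386]), 'grasp_force': 0.0, 'grip_width': 0.08555961503873653}
```

View pics/top0.png

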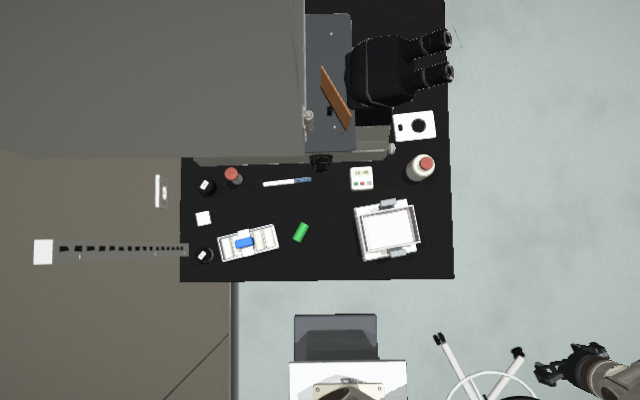

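View pics/side0.png

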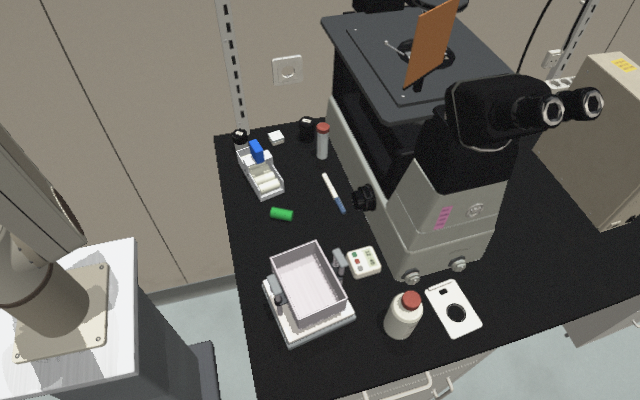

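The top view shows the scoop near (247,243) with its blue grip at (245,242). The pan is at (388,230), with its posts at (388,204) and (397,252). The green decoy is at (300,232) and the lens case at (203,255). In the side view, the scoop is at (258,170), with its nose apparently towards the scale.

```bash
python3 - <<'E'
from h import *
t=shot('top'); s=shot('side')
def rect(m,box):
    x0,y0,x1,y1=box; k=np.zeros_like(m); k[y0:y1,x0:x1]=m[y0:y1,x0:x1]
    cs=cv2.findContours(k,cv2.RETR_EXTERNAL,cv2.CHAIN_APPROX_NONE)[0]; return max(cs,key=cv2.contourArea)
hsv=cv2.cvtColor(t['img'],cv2.COLOR_BGR2HSV); blue=cv2.inRange(hsv,(100,150,80),(125,255,255))
b=rect(blue,(200,200,300,290)); r=cv2.minAreaRect(b); print('blue',r)
def corners(name,c,r,z):
    P=[onz(c,*p,z) for p in cv2.boxPoints(r)]; P=np.array(P); m=P.mean(0)
    e1=P[1]-P[0]; e2=P[2]-P[1]; print(name,m.round(4),'lens',np.linalg.norm(e1).round(4),np.linalg.norm(e2).round(4),'ang',np.degrees(np.arctan2(e1[1],e1[0])).round(1),np.degrees(np.arctan2(e2[1],e2[0])).round(1))
corners('grip',t,r,.115)
g=cv2.cvtColor(t['img'],cv2.COLOR_BGR2GRAY)
m=cv2.inRange(g,90,255)
r=cv2.minAreaRect(rect(m,(214,215,284,268))); print(r); corners('scoop',t,r,.045)
r=cv2.minAreaRect(rect(m,(335,190,430,270))); print(r); corners('scale',t,r,.03)
hs=cv2.cvtColor(s['img'],cv2.COLOR_BGR2HSV); bs=rect(cv2.inRange(hs,(100,150,80),(125,255,255)),(230,130,280,180)); M=cv2.moments(bs); us=(M['m10']/M['m00'],M['m01']/M['m00'])
M=cv2.moments(b); ut=(M['m10']/M['m00'],M['m01']/M['m00'])
o1,d1=ray(t,*ut);o2,d2=ray(s,*us); k=np.linalg.lstsq(np.c_[d1,-d2],o2-o1,rcond=None)[0]; print('tri grip',o1+k[0]*d1,o2+k[1]*d2)
a=cv2.resize(t['img'][195:275,190:290],None,fx=4,fy=4,interpolation=cv2.INTER_CUBIC)
b=cv2.resize(t['img'][190:270,340:440],None,fx=4,fy=4,interpolation=cv2.INTER_CUBIC)
e=cv2.resize(s['img'][120:220,220:320],None,fx=2.8,fy=2.8,interpolation=cv2.INTER_CUBIC)
f=cv2.resize(s['img'][230:350,255:365],None,fx=2.33,fy=2.33,interpolation=cv2.INTER_CUBIC)[:280]
L=np.vstack([np.hstack([a[:,:400],b[:,:400]]),np.hstack([np.pad(e,((0,0),(0,120),(0,0))),np.pad(f,((0,0),(0,400-f.shape[1]),(0,0)))])])
cv2.imwrite('pics/crop1.png',L); print(L.shape)
E
```

```text
blue ((243.8529815673828, 242.41180419921875), (7.518604278564453, 17.947635650634766), 75.96376037597656)
grip [0.4751 0.2653 0.115 ] lens 0.0455 0.0192 ang -76.6 -166.0
((247.3823699951172, 242.02943420410156), (26.92145538330078, 59.421226501464844), 75.96376037597656)
scoop [0.477  0.2652 0.045 ] lens 0.159 0.0723 ang -76.6 -166.2
((387.3848571777344, 228.51278686523438), (58.45551681518555, 59.97559356689453), 78.90628051757812)
scale [ 0.5095 -0.1138  0.03  ] lens 0.1648 0.159 ang -79.5 -170.6
tri grip [0.47538089 0.2676141  0.09735596] [0.47523298 0.26762419 0.09735556]
(600, 800, 3)
```

View pics/crop1.png

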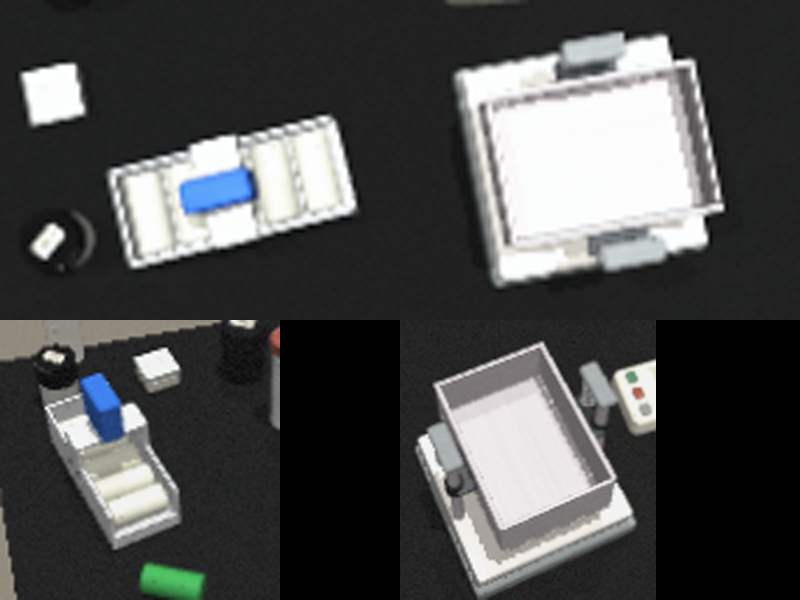

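The crop confirms the scoop: its closed high end is at left/+y, and its low open nose faces the scale (right/-y). The pan rim corners in the top image are about (361,216), (413,205), (420,242) and (368,251), with the long axis towards the scoop. The white box at (203,218) and the green cylinder are not needed. Next I compute the pan centre and the first move.

```bash
cat >> h.py <<'E'
from scipy.spatial.transform import Rotation as R
PSI=np.radians(-76.4)   # nose direction
def tool(psi,tilt=0):   # tool x opposite nose, z down; nose-down tilt in deg
    n=np.array([np.cos(psi),np.sin(psi),0]); z=np.array([0,0,-1.]); x=-n; y=np.cross(z,x)
    # nose-down: n turns towards -z
    ax=np.cross(n,z); return R.from_rotvec(ax*np.radians(tilt))*R.from_matrix(np.c_[x,y,z])
def delta(P,rot,P0=None,R0=None):
    o=bot.get_obs(); P0=o['eef_pos'] if P0 is None else P0; R0=R.from_quat(o['tool_rot']) if R0 is None else R0
    return np.r_[R0.inv().apply(np.array(P)-P0)/.5,(R0.inv()*rot).as_rotvec()/np.pi].round(4)
E
python3 - <<'E'
from h import *
t=shot('top')
P=np.array([onz(t,*p,.123) for p in [(360.75,216.25),(413.25,205.5),(420.5,242),(368,251.25)]])
print(P.round(4),P.mean(0)); e=P[1]-P[0]+P[2]-P[3]; print('len',np.linalg.norm(e)/2,np.linalg.norm(P[3]-P[0]+P[2]-P[1])/2,'ang',np.degrees(np.arctan2(e[1],e[0])))
print(delta([.475,.266,.21],tool(PSI)))
E
```

```text
[[ 0.5378 -0.0331  0.123 ]
 [ 0.5638 -0.1679  0.123 ]
 [ 0.4706 -0.1836  0.123 ]
 [ 0.4489 -0.0497  0.123 ]] [ 0.50527425 -0.1085851   0.123     ]
len 0.13638726371360219 0.09247039152483032 ang -79.93124066070831
[ 1.0855e+00 -1.0850e+00  9.2800e-02 -3.0000e-04 -2.0000e-04 -4.3810e-01]
```

```bash
python3 -m pendant '[0.04,-0.04,0.0,0,0,-0.02,1, 0.09,-0.09,0,0,0,-0.04,1, 0.14,-0.14,0,0,0,-0.06,1, 0.2,-0.2,0,0,0,-0.09,1, 0.26,-0.26,0,0,0,-0.11,1, 0.32,-0.32,0,0,0,-0.13,1, 0.38,-0.38,0,0,0,-0.16,1, 0.43,-0.43,0,0,0,-0.18,1, 0.48,-0.48,0,0,0,-0.2,1, 0.52,-0.52,0,0,0,-0.22,1]'; python3 -c "
from h import *
print(delta([.475,.266,.19],tool(PSI)))"
```

```text
clock: 1.08
eef_pos: [0.3368, -0.1069, 0.2565]
tool_rot: [0.845, 0.534, 0.0, 0.0]
ft_force: [0.4, -1.2, 0.1]
grip_width: 0.0853
grasp_force: 0.0
[ 7.921e-01 -7.020e-02  1.333e-01  2.000e-04 -1.000e-04 -2.167e-01]
```

```bash
python3 -m pendant '[0.08,-0.007,0.01,0,0,-0.03,1, 0.16,-0.014,0.02,0,0,-0.05,1, 0.24,-0.021,0.04,0,0,-0.08,1, 0.32,-0.028,0.05,0,0,-0.11,1, 0.4,-0.035,0.06,0,0,-0.13,1, 0.48,-0.042,0.08,0,0,-0.16,1, 0.56,-0.05,0.09,0,0,-0.19,1, 0.65,-0.056,0.11,0,0,-0.217,1, 0.73,-0.064,0.12,0,0,-0.217,1, 0.792,-0.07,0.133,0,0,-0.217,1]'; python3 - <<'E'
from h import *
print(delta([.475,.266,.19],tool(PSI)),delta([.475,.266,.105],tool(PSI)),bot.get_obs()['joint_pos'].round(2))
t=shot('top'); s=shot('side')
a=t['img'][180:280,180:300]; b=s['img'][90:210,200:310]
a=cv2.resize(a,None,fx=3.3,fy=3.3); b=cv2.resize(b,None,fx=3.3,fy=3.3)
h=max(a.shape[0],b.shape[0]); L=np.hstack([np.pad(a,((0,h-a.shape[0]),(0,0),(0,0))),b]); cv2.imwrite('pics/above.png',L); print(L.shape)
E
```

```text
clock: 1.92
eef_pos: [0.477, 0.2658, 0.1893]
tool_rot: [0.619, 0.785, 0.0, 0.0]
ft_force: [0.5, 0.7, -0.2]
grip_width: 0.085
grasp_force: 0.0
[ 0.0013 -0.0039 -0.0014  0.0002 -0.0001 -0.0006] [ 1.200e-03 -4.000e-03  1.686e-01  2.000e-04 -1.000e-04 -6.000e-04] [0.51 0.37 0.   1.21 0.   1.84]
(396, 759, 3)
```

View pics/above.png

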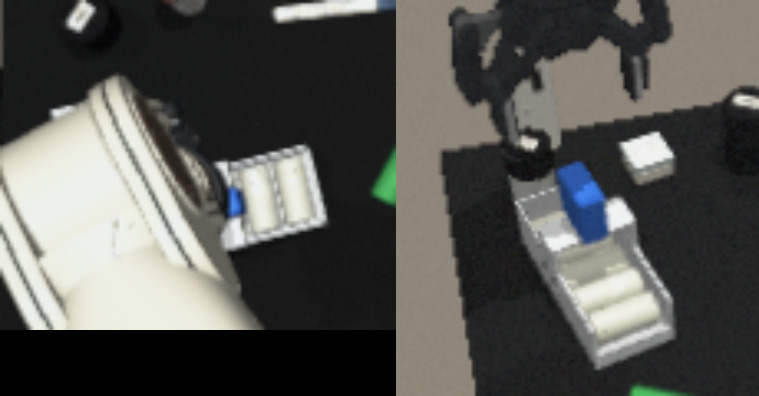

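The picture shows the open fingers straddling the blue block in line with the scoop. I descend and close.

```bash
python3 -m pendant '[0.001,-0.003,0.02,0,0,0,1, 0.001,-0.004,0.045,0,0,0,1, 0.001,-0.004,0.07,0,0,0,1, 0.001,-0.004,0.095,0,0,0,1, 0.001,-0.004,0.12,0,0,0,1, 0.001,-0.004,0.14,0,0,0,1, 0.001,-0.004,0.155,0,0,0,1, 0.001,-0.004,0.165,0,0,0,1, 0.001,-0.004,0.168,0,0,0,1, 0.001,-0.004,0.168,0,0,0,1]' && python3 -m pendant '[0,0,0,0,0,0,0.8, 0,0,0,0,0,0,0.6, 0,0,0,0,0,0,0.45, 0,0,0,0,0,0,0.3, 0,0,0,0,0,0,0.2, 0,0,0,0,0,0,0.1, 0,0,0,0,0,0,0, 0,0,0,0,0,0,0, 0,0,0,0,0,0,0, 0,0,0,0,0,0,0]'
```

```text
clock: 2.85
eef_pos: [0.4744, 0.2628, 0.1057]
tool_rot: [0.62, 0.785, -0.0, -0.0]
ft_force: [-0.7, -0.4, 0.2]
grip_width: 0.0854
grasp_force: 0.0
clock: 3.68
eef_pos: [0.4752, 0.2632, 0.1062]
tool_rot: [0.62, 0.785, 0.001, 0.0]
ft_force: [3.3, 1.1, 1.1]
grip_width: 0.0211
grasp_force: 62.1
```

```bash
python3 -m pendant '[0,0,-0.005,0,0,0,0, 0,0,-0.015,0,0,0,0, 0,0,-0.035,0,0,0,0, 0,0,-0.065,0,0,0,0, 0,0,-0.105,0,0,0,0, 0,0,-0.15,0,0,0,0, 0,0,-0.195,0,0,0,0, 0,0,-0.24,0,0,0,0, 0,0,-0.275,0,0,0,0, 0,0,-0.29,0,0,0,0]'; cat >> h.py <<'E'
PAN=np.array([.505,-.1086,.073]); AX=np.radians(-80.)
def lipgoal(tilt,s=-.03,z=.155,psi=AX):
    rot=tool(psi,tilt); n=np.array([np.cos(AX),np.sin(AX),0])
    L=np.array([PAN[0],PAN[1],z])+n*s
    return L-rot.apply([-.075,0,.091]),rot
E
python3 - <<'E'
from h import *
print(delta(*lipgoal(0)),lipgoal(0)[0])
s=shot('side'); cv2.imwrite('pics/lift.png',s['img'][60:260,200:360].repeat(3,0).repeat(3,1))
E
```

```text
clock: 4.52
eef_pos: [0.4747, 0.2632, 0.2538]
tool_rot: [0.62, 0.785, 0.001, 0.0]
ft_force: [1.4, 0.2, -6.1]
grip_width: 0.0208
grasp_force: 61.2
[-5.278e-01 -1.011e-01  1.480e-02  9.000e-04 -3.000e-04  1.890e-02] [ 0.48676694 -0.00519519  0.246     ]
```

View pics/lift.png

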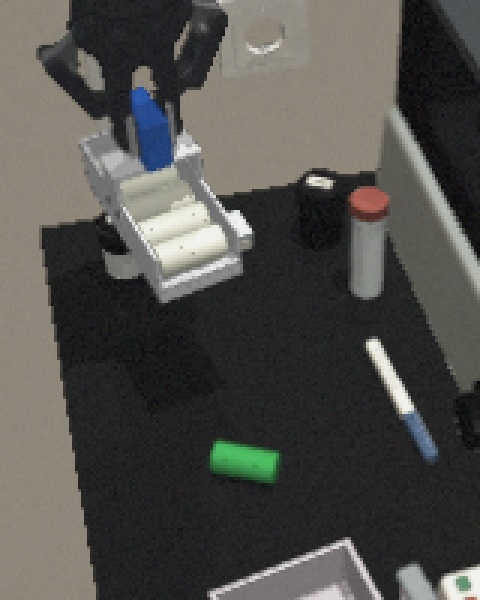

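```bash
python3 -m pendant '[-0.005,-0.001,0,0,0,0,0, -0.018,-0.003,0,0,0,0,0, -0.038,-0.007,0,0,0,0.002,0, -0.066,-0.013,0,0,0,0.003,0, -0.1,-0.019,0,0,0,0.005,0, -0.135,-0.026,0,0,0,0.006,0, -0.17,-0.033,0,0,0,0.007,0, -0.205,-0.039,0,0,0,0.008,0, -0.24,-0.046,0,0,0,0.009,0, -0.27,-0.052,0,0,0,0.01,0]' >/dev/null && python3 -m pendant '[-0.032,-0.006,0,0,0,0.001,0, -0.065,-0.0125,0,0,0,0.002,0, -0.1,-0.019,0.001,0,0,0.003,0, -0.133,-0.0255,0.002,0,0,0.004,0, -0.165,-0.03,0.004,0,0,0.005,0, -0.195,-0.0355,0.006,0,0,0.006,0, -0.22,-0.0405,0.008,0,0,0.007,0, -0.24,-0.044,0.01,0,0,0.008,0, -0.252,-0.046,0.011,0,0,0.009,0, -0.258,-0.047,0.012,0,0,0.009,0]'; python3 -m pendant '[0,0,0,0,0,0,0, 0,0,0,0,0,0,0, 0,0,0,0,0,0,0, 0,0,0,0,0,0,0, 0,0,0,0,0,0,0, 0,0,0,0,0,0,0, 0,0,0,0,0,0,0, 0,0,0,0,0,0,0, 0,0,0,0,0,0,0, 0,0,0,0,0,0,0]'; python3 - <<'E'
from h import *
o=bot.get_obs(); print(o['ft_force'],o['joint_pos'].round(2))
for g in (0,18,23,29,35,41): print(g,delta(*lipgoal(g)))
t=shot('top'); s=shot('side'); P,_=lipgoal(0)
a=t['img'][170:290,310:450]; b=s['img'][150:350,220:380]
print('lip px',proj(s,[.4998,-.079,.155]),proj(t,[.4998,-.079,.155]))
a=cv2.resize(a,None,fx=2.8,fy=2.8); b=cv2.resize(b,None,fx=2.5,fy=2.5); h=max(a.shape[0],b.shape[0]); L=np.hstack([np.pad(a,((0,h-a.shape[0]),(0,0),(0,0))),b]); cv2.imwrite('pics/over.png',L); print(L.shape)
E
```

```text
clock: 6.23
eef_pos: [0.4828, -0.0069, 0.2444]
tool_rot: [0.644, 0.765, -0.0, -0.0]
ft_force: [0.0, 0.4, -6.8]
grip_width: 0.0215
grasp_force: 61.2
clock: 7.07
eef_pos: [0.4834, -0.0054, 0.2448]
tool_rot: [0.643, 0.766, 0.0, -0.0]
ft_force: [-0.4, -0.1, -6.2]
grip_width: 0.0211
grasp_force: 61.2
[-0.37097146 -0.05418617 -6.22702899] [-0.01  0.21 -0.06  1.3   0.    1.39]
0 [-0.0007  0.0068 -0.0024  0.     -0.     -0.0001]
18 [-0.0643  0.0068 -0.0398  0.      0.1    -0.0001]
23 [-8.380e-02  6.800e-03 -4.650e-02  0.000e+00  1.278e-01 -1.000e-04]
29 [-1.078e-01  6.800e-03 -5.230e-02  0.000e+00  1.611e-01 -1.000e-04]
35 [-1.322e-01  6.800e-03 -5.550e-02  0.000e+00  1.944e-01 -1.000e-04]
41 [-1.569e-01  6.800e-03 -5.620e-02  0.000e+00  2.278e-01 -1.000e-04]
lip px [299.52358228 256.35824874] [380.7145143  230.55978227]
(500, 792, 3)
```

View pics/over.png

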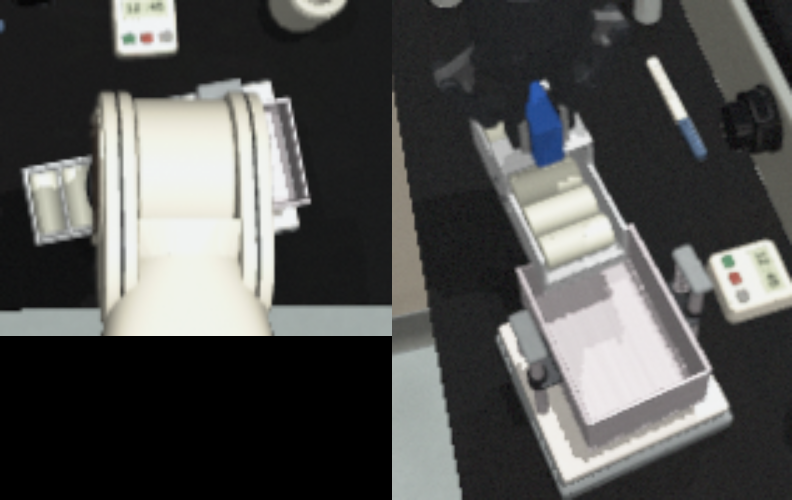

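The lip sits at about (299,257) in the side view, just inside the near end of the pan, matching the prediction. Now I tilt around the lip to 18°, then slowly to 23°, and measure.

```bash
cat >> h.py <<'E'
def track(ref,img,box):
    x0,y0,x1,y1=box; up=lambda a:cv2.resize(a,None,fx=4,fy=4,interpolation=cv2.INTER_CUBIC)
    T=up(ref[y0:y1,x0:x1]); S=up(img[y0-12:y1+22,x0-10:x1+10]); r=cv2.matchTemplate(S,T,cv2.TM_CCOEFF_NORMED)
    _,m,_,l=cv2.minMaxLoc(r); return round(l[0]/4-10,2),round(l[1]/4-12,2),round(m,3)
BOX={'pan':(334,290,354,308),'pan2':(290,312,310,330),'plat':(278,330,300,346),'post':(329,244,347,266)}
def look(name):
    s=shot('side'); cv2.imwrite(f'pics/{name}.png',s['img']); ref=cv2.imread('pics/ref.png')
    if ref is not None: print({k:track(ref,s['img'],b) for k,b in BOX.items()})
    o=bot.get_obs(); Rt=R.from_quat(o['tool_rot']).as_matrix(); print('t',o['clock'],'F',o['ft_force'].round(2),'tilt',np.degrees(np.arcsin(Rt[2,0])).round(2),'lip',(o['eef_pos']+Rt@[-.075,0,.091]).round(4))
E
python3 - <<'E'
from h import *
look('ref'); c=shot('side')
n=np.array([np.cos(AX),np.sin(AX),0]);y=np.array([-n[1],n[0],0])
for sg in(1,-1):
    for z in (.123,.098): print(sg,z,proj(c,np.r_[(PAN+n*.068+sg*y*.048)[:2],z]))
E
python3 -m pendant '[-0.002,0.002,-0.001,0,0.004,0,0, -0.008,0.004,-0.006,0,0.013,0,0, -0.017,0.006,-0.012,0,0.027,0,0, -0.026,0.0068,-0.019,0,0.042,0,0, -0.035,0.0068,-0.025,0,0.057,0,0, -0.045,0.0068,-0.030,0,0.071,0,0, -0.053,0.0068,-0.034,0,0.083,0,0, -0.059,0.0068,-0.037,0,0.092,0,0, -0.063,0.0068,-0.039,0,0.098,0,0, -0.0643,0.0068,-0.04,0,0.1,0,0]' && python3 -m pendant '[-0.0016,0,-0.0012,0,0.0028,0,0, -0.0033,0,-0.0025,0,0.0056,0,0, -0.0049,0,-0.0037,0,0.0083,0,0, -0.0066,0,-0.005,0,0.0111,0,0, -0.0082,0,-0.0062,0,0.0139,0,0, -0.0098,0,-0.0074,0,0.0167,0,0, -0.0115,0,-0.0087,0,0.0195,0,0, -0.0131,0,-0.0099,0,0.0222,0,0, -0.0148,0,-0.0112,0,0.025,0,0, -0.0164,0,-0.0124,0,0.0278,0,0]'
python3 -c "from h import *; look('t23a')"
```

```text
{'pan': (0.0, 0.0, 1.0), 'pan2': (0.0, 0.0, 0.999), 'plat': (0.0, 0.0, 1.0), 'post': (0.0, 0.0, 0.999)}
t 7.2167 F [-0.46  0.55 -7.37] tilt 0.0 lip [ 0.4963 -0.0794  0.1538]
1 0.123 [346.99839787 299.00596836]
1 0.098 [345.90909985 304.57815542]
-1 0.123 [297.58175109 321.20389924]
-1 0.098 [297.91964316 326.29912058]
clock: 8.1
eef_pos: [0.4926, -0.0376, 0.2646]
tool_rot: [0.635, 0.756, 0.101, -0.12]
ft_force: [-0.4, 0.3, -6.7]
grip_width: 0.0215
grasp_force: 61.2
clock: 8.93
eef_pos: [0.494, -0.0463, 0.2682]
tool_rot: [0.63, 0.751, 0.128, -0.153]
ft_force: [0.1, 0.2, -6.9]
grip_width: 0.0215
grasp_force: 61.2
{'pan': (0.0, 0.0, 0.999), 'pan2': (0.0, 0.0, 0.966), 'plat': (0.0, 0.0, 0.999), 'post': (0.0, 0.0, 0.998)}
t 8.9833 F [-0.01 -1.13 -6.39] tilt 23.05 lip [ 0.4998 -0.0795  0.1549]
```

```bash
python3 -m pendant '[0,0,0,0,0,0,0, 0,0,0,0,0,0,0, 0,0,0,0,0,0,0, 0,0,0,0,0,0,0, 0,0,0,0,0,0,0, 0,0,0,0,0,0,0, 0,0,0,0,0,0,0, 0,0,0,0,0,0,0, 0,0,0,0,0,0,0, 0,0,0,0,0,0,0]'; python3 - <<'E'
from h import *
look('t23b'); im=cv2.imread('pics/t23b.png')[180:350,240:400]; cv2.imwrite('pics/t23c.png',cv2.resize(im,None,fx=3,fy=3))
E
```

```text
clock: 9.82
eef_pos: [0.494, -0.0461, 0.2683]
tool_rot: [0.63, 0.751, 0.128, -0.153]
ft_force: [0.3, 0.3, -6.4]
grip_width: 0.0208
grasp_force: 61.3
{'pan': (0.0, 0.0, 0.999), 'pan2': (0.0, 0.25, 0.861), 'plat': (0.0, 0.0, 0.999), 'post': (0.0, 0.0, 0.998)}
t 9.8667 F [ 0.6   0.48 -5.36] tilt 23.0 lip [ 0.4998 -0.0791  0.1552]
```

View pics/t23c.png

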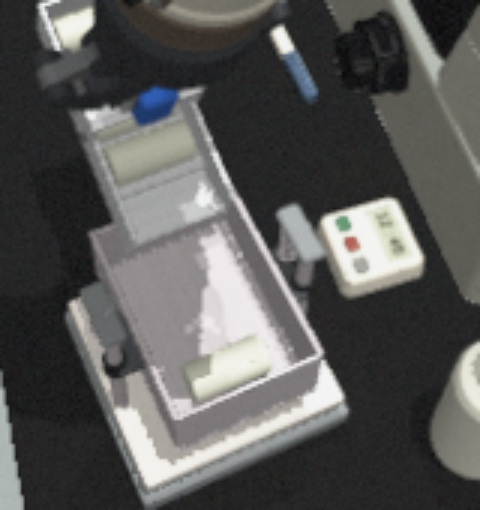

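One cylinder lies in the pan at about (315,302) full-image. I'll check numerically which pocket the cylinder seen at (292,230) is in.

```bash
cat >> h.py <<'E'
def pockets(c):
    o=bot.get_obs(); Rt=R.from_quat(o['tool_rot']).as_matrix()
    # scoop frame: x=-nose = tool x, z up = -tool z ; lip in tool (-.075,0,.091) = scoop(-.078,0,.015)
    return {k:proj(c,o['eef_pos']+Rt@np.array([x+.003,0,.106-.027])).round(0).tolist() for k,x in zip((1,2,3,4),(-.059,-.03,0,.03))}
E
python3 - <<'E'
from h import *
c=shot('side'); p=pockets(c); print(p,{k:[(a-240)*3,(b-180)*3] for k,(a,b) in p.items()}); look('x')
E
```

```text
{1: [296.0, 246.0], 2: [290.0, 231.0], 3: [284.0, 216.0], 4: [278.0, 201.0]} {1: [168.0, 198.0], 2: [150.0, 153.0], 3: [132.0, 108.0], 4: [114.0, 63.0]}
{'pan': (0.0, 0.0, 0.999), 'pan2': (0.0, 0.25, 0.883), 'plat': (0.0, 0.0, 0.999), 'post': (0.0, 0.0, 0.998)}
t 9.9667 F [-1.17  0.15 -5.6 ] tilt 23.0 lip [ 0.4998 -0.0791  0.1551]
```

Pocket 1 is empty and cyl_2 is in place, so exactly one has been poured and the pan is still up. On to 29°.

```bash
python3 -m pendant '[-0.002,0,-0.0015,0,0.0033,0,0, -0.004,0,-0.003,0,0.0067,0,0, -0.006,0,-0.0044,0,0.01,0,0, -0.0079,0,-0.0059,0,0.0133,0,0, -0.0099,0,-0.0074,0,0.0167,0,0, -0.0119,0,-0.0088,0,0.02,0,0, -0.0139,0,-0.0103,0,0.0233,0,0, -0.0158,0,-0.0118,0,0.0267,0,0, -0.0178,0,-0.0132,0,0.03,0,0, -0.0198,0,-0.0147,0,0.0333,0,0]' >/dev/null && python3 -c "from h import *; look('t29a')" && python3 -m pendant '[0,0,0,0,0,0,0, 0,0,0,0,0,0,0, 0,0,0,0,0,0,0, 0,0,0,0,0,0,0, 0,0,0,0,0,0,0, 0,0,0,0,0,0,0, 0,0,0,0,0,0,0, 0,0,0,0,0,0,0, 0,0,0,0,0,0,0, 0,0,0,0,0,0,0]'>/dev/null; python3 - <<'E'
from h import *
look('t29b'); im=cv2.imread('pics/t29b.png'); h=cv2.cvtColor(im,cv2.COLOR_BGR2HSV)
for f in('t23b','t29b'):
    i=cv2.imread(f'pics/{f}.png').astype(int); m=((i[...,2]-i[...,0]>18)&(i[...,2]>130)).astype(np.uint8); m[:190]=0;m[:,:255]=0;m[:,362:]=0; m[330:]=0
    n,l,st,ce=cv2.connectedComponentsWithStats(m); print(f,[(st[k,4],ce[k].round().tolist()) for k in range(1,n) if st[k,4]>30])
print(pockets(shot('side')))
E
```

```text
{'pan': (0.0, 0.0, 0.999), 'pan2': (10.0, -5.0, 0.667), 'plat': (0.0, 0.25, 0.951), 'post': (0.0, 0.0, 0.998)}
t 10.85 F [ 0.39 -0.23 -5.77] tilt 29.06 lip [ 0.4998 -0.0795  0.1548]
{'pan': (0.75, 3.0, 0.857), 'pan2': (9.5, -2.0, 0.664), 'plat': (0.0, 0.5, 0.952), 'post': (-0.25, 0.0, 0.976)}
t 11.7333 F [ 0.02  0.28 -5.3 ] tilt 29.0 lip [ 0.4998 -0.0791  0.1552]
t23b []
t29b []
{1: [297.0, 246.0], 2: [291.0, 231.0], 3: [285.0, 215.0], 4: [279.0, 200.0]}
```

```bash
python3 -m pendant '[0,0,0,0,0,0,0, 0,0,0,0,0,0,0, 0,0,0,0,0,0,0, 0,0,0,0,0,0,0, 0,0,0,0,0,0,0, 0,0,0,0,0,0,0, 0,0,0,0,0,0,0, 0,0,0,0,0,0,0, 0,0,0,0,0,0,0, 0,0,0,0,0,0,0]'>/dev/null; python3 - <<'E'
from h import *
look('t29c'); im=cv2.imread('pics/t29c.png')[180:350,240:400]; cv2.imwrite('pics/t29d.png',cv2.resize(im,None,fx=3,fy=3))
E
```

```text
{'pan': (0.0, 0.0, 0.999), 'pan2': (10.0, -4.75, 0.683), 'plat': (0.0, 0.25, 0.952), 'post': (0.0, 0.0, 0.998)}
t 12.6667 F [ 0.9  -0.17 -5.71] tilt 29.0 lip [ 0.4998 -0.0791  0.1551]
```

View pics/t29d.png

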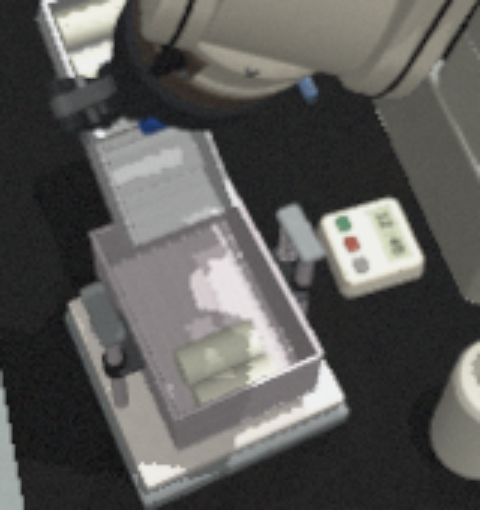

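Two cylinders lie side by side in the pan at about (315,300) full-image. The pan only bounced and is up again, with pockets 1 and 2 empty. On to 35°.

```bash
python3 -m pendant '[-0.002,0,-0.0015,0,0.0033,0,0, -0.004,0,-0.003,0,0.0067,0,0, -0.006,0,-0.0044,0,0.01,0,0, -0.0079,0,-0.0059,0,0.0133,0,0, -0.0099,0,-0.0074,0,0.0167,0,0, -0.0119,0,-0.0088,0,0.02,0,0, -0.0139,0,-0.0103,0,0.0233,0,0, -0.0158,0,-0.0118,0,0.0267,0,0, -0.0178,0,-0.0132,0,0.03,0,0, -0.0198,0,-0.0147,0,0.0333,0,0]' >/dev/null && python3 -c "from h import *; look('t35a')" && python3 -m pendant '[0,0,0,0,0,0,0, 0,0,0,0,0,0,0, 0,0,0,0,0,0,0, 0,0,0,0,0,0,0, 0,0,0,0,0,0,0, 0,0,0,0,0,0,0, 0,0,0,0,0,0,0, 0,0,0,0,0,0,0, 0,0,0,0,0,0,0, 0,0,0,0,0,0,0]'>/dev/null; python3 -c "from h import *; look('t35b')"; python3 -m pendant '[0,0,0,0,0,0,0, 0,0,0,0,0,0,0, 0,0,0,0,0,0,0, 0,0,0,0,0,0,0, 0,0,0,0,0,0,0, 0,0,0,0,0,0,0, 0,0,0,0,0,0,0, 0,0,0,0,0,0,0, 0,0,0,0,0,0,0, 0,0,0,0,0,0,0]'>/dev/null; python3 -c "from h import *; look('t35c')"
```

```text
{'pan': (0.0, 0.0, 0.967), 'pan2': (10.0, -5.0, 0.709), 'plat': (0.0, 0.5, 0.961), 'post': (0.0, 0.0, 0.998)}
t 13.55 F [ 0.57 -0.87 -5.15] tilt 35.07 lip [ 0.4997 -0.0795  0.1548]
{'pan': (1.25, 4.75, 0.755), 'pan2': (10.0, 0.75, 0.707), 'plat': (0.0, 0.75, 0.964), 'post': (-0.25, 0.5, 0.98)}
t 14.4333 F [ 0.74 -0.02 -4.73] tilt 34.99 lip [ 0.4998 -0.0791  0.1553]
{'pan': (1.25, 4.25, 0.746), 'pan2': (10.0, 0.25, 0.709), 'plat': (0.0, 0.5, 0.967), 'post': (-0.25, 0.0, 0.976)}
t 15.3167 F [-0.47 -0.29 -4.32] tilt 34.99 lip [ 0.4997 -0.0791  0.1551]
```

```bash
python3 - <<'E'
from h import *
look('t35d')
a,b=[cv2.resize(cv2.imread(f'pics/{f}.png')[215:350,255:375],None,fx=3.3,fy=3.3,interpolation=cv2.INTER_CUBIC) for f in('t29c','t35d')]
L=np.hstack([a,b]); cv2.imwrite('pics/cmp.png',L); print(L.shape)
E
```

```text
{'pan': (1.25, 4.25, 0.747), 'pan2': (10.0, 0.25, 0.709), 'plat': (0.0, 0.5, 0.966), 'post': (-0.25, 0.0, 0.976)}
t 15.3667 F [-0.35  0.36 -4.93] tilt 35.0 lip [ 0.4997 -0.0791  0.1551]
(446, 792, 3)
```

View pics/cmp.png

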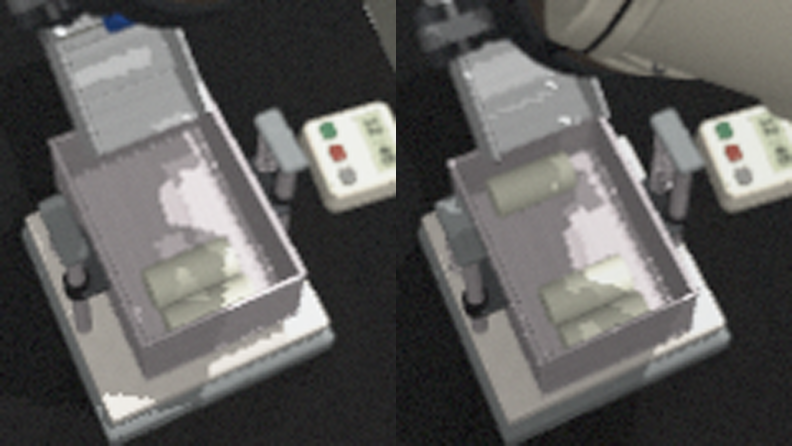

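The pan's right corner moved from about (346,297) to (346,304), so it is down. Three cylinders are in the pan and the platform's band is unchanged. I tilt back around the lip.

```bash
python3 -m pendant '[0.002,0,0.0025,0,-0.004,0,0, 0.006,0,0.007,0,-0.013,0,0, 0.011,0,0.013,0,-0.024,0,0, 0.016,0,0.0185,0,-0.034,0,0, 0.021,0,0.0245,0,-0.044,0,0, 0.026,0,0.03,0,-0.055,0,0, 0.0315,0,0.036,0,-0.066,0,0, 0.037,0,0.042,0,-0.076,0,0, 0.0425,0,0.048,0,-0.087,0,0, 0.0478,0,0.0535,0,-0.0972,0,0]' >/dev/null && python3 -m pendant '[0.0055,0,0.006,0,-0.011,0,0, 0.011,0,0.0125,0,-0.023,0,0, 0.0165,0,0.0185,0,-0.034,0,0, 0.022,0,0.025,0,-0.046,0,0, 0.0275,0,0.031,0,-0.057,0,0, 0.033,0,0.037,0,-0.068,0,0, 0.038,0,0.0425,0,-0.078,0,0, 0.043,0,0.048,0,-0.088,0,0, 0.046,0,0.0515,0,-0.094,0,0, 0.0478,0,0.0535,0,-0.0972,0,0]'; python3 - <<'E'
from h import *
look('lev')
o=bot.get_obs(); print(o['eef_pos'].round(4),delta([.475,.2632,.254],tool(PSI)))
ref=cv2.cvtColor(cv2.imread('pics/ref.png'),cv2.COLOR_BGR2GRAY).astype(float); im=cv2.cvtColor(cv2.imread('pics/lev.png'),cv2.COLOR_BGR2GRAY).astype(float)
for u in (305,315,325,335,340): print(u,ref[284:326,u].astype(int).tolist(),'\n',im[284:326,u].astype(int).tolist())
E
```

```text
clock: 17.03
eef_pos: [0.486, -0.004, 0.2462]
tool_rot: [0.642, 0.766, 0.0, -0.0]
ft_force: [-0.5, 0.5, -4.2]
grip_width: 0.0208
grasp_force: 65.0
{'pan': (1.5, 4.5, 0.776), 'pan2': (0.5, 4.75, 0.784), 'plat': (0.0, 0.0, 0.985), 'post': (-0.25, 0.0, 0.977)}
t 17.0833 F [-0.09 -0.03 -5.38] tilt 0.01 lip [ 0.4992 -0.0778  0.1551]
[ 0.4861 -0.0039  0.2461] [ 5.299e-01  7.160e-02 -1.570e-02 -0.000e+00 -1.000e-04 -1.970e-02]
305 [216, 216, 228, 235, 234, 235, 235, 233, 233, 233, 232, 232, 231, 231, 231, 231, 233, 233, 234, 235, 234, 234, 234, 233, 233, 233, 234, 232, 233, 234, 233, 230, 230, 180, 121, 119, 119, 120, 120, 119, 115, 116] 
 [218, 218, 217, 216, 216, 217, 215, 216, 217, 217, 225, 225, 233, 233, 228, 216, 234, 240, 241, 243, 242, 241, 241, 241, 235, 226, 215, 192, 162, 198, 225, 216, 187, 143, 116, 123, 154, 215, 205, 114, 119, 117]
315 [230, 229, 229, 229, 230, 232, 233, 233, 233, 231, 231, 231, 231, 232, 233, 233, 233, 234, 234, 234, 234, 233, 232, 233, 235, 235, 235, 218, 232, 118, 121, 119, 119, 119, 121, 119, 117, 120, 125, 141, 160, 185] 
 [232, 232, 233, 233, 232, 232, 
[... 732 characters left out ...]
 120, 119, 118, 120, 121, 137, 158, 158, 189, 235, 235, 232, 214, 149, 129, 144, 152] 
 [209, 189, 163, 117, 97, 98, 99, 97, 98, 97, 97, 98, 99, 100, 123, 157, 132, 135, 141, 139, 175, 178, 217, 211, 236, 137, 121, 122, 117, 119, 122, 119, 120, 118, 125, 182, 232, 214, 149, 126, 147, 152]
340 [198, 221, 223, 191, 148, 106, 93, 99, 97, 99, 96, 99, 98, 97, 100, 96, 209, 220, 131, 121, 120, 120, 120, 122, 117, 120, 121, 127, 172, 181, 180, 196, 235, 234, 228, 206, 139, 129, 158, 151, 138, 112] 
 [84, 79, 100, 114, 130, 153, 224, 220, 226, 227, 205, 173, 119, 99, 99, 98, 100, 98, 98, 100, 96, 154, 241, 121, 122, 121, 121, 121, 123, 118, 119, 126, 140, 184, 230, 207, 136, 130, 158, 153, 139, 111]
```

Rim edges shifted by 5.0–5.5 px against 5.1–5.2 px expected for 25 mm, and the platform edges have not moved. So the pan is on its stops and not overloaded. I carry the scoop back to its old place.

```bash
python3 -m pendant '[0.005,0.001,-0.001,0,0,0,0, 0.018,0.003,-0.003,0,0,-0.001,0, 0.038,0.005,-0.005,0,0,-0.002,0, 0.066,0.009,-0.008,0,0,-0.003,0, 0.1,0.014,-0.01,0,0,-0.004,0, 0.135,0.018,-0.012,0,0,-0.005,0, 0.17,0.023,-0.014,0,0,-0.006,0, 0.205,0.028,-0.016,0,0,-0.007,0, 0.24,0.032,-0.016,0,0,-0.008,0, 0.27,0.036,-0.016,0,0,-0.01,0]' >/dev/null && python3 -m pendant '[0.032,0.004,0,0,0,-0.001,0, 0.065,0.009,0,0,0,-0.002,0, 0.1,0.013,0,0,0,-0.004,0, 0.133,0.018,0,0,0,-0.005,0, 0.165,0.022,0,0,0,-0.006,0, 0.195,0.026,0,0,0,-0.007,0, 0.22,0.03,0,0,0,-0.008,0, 0.24,0.033,0,0,0,-0.009,0, 0.253,0.035,0,0,0,-0.01,0, 0.259,0.036,0,0,0,-0.01,0]'; python3 -c "
from h import *
print(delta([.475,.2632,.110],tool(PSI)))"
```

```text
clock: 18.75
eef_pos: [0.4722, 0.2623, 0.254]
tool_rot: [0.618, 0.786, -0.0, -0.0]
ft_force: [-0.6, -1.0, -5.0]
grip_width: 0.0211
grasp_force: 65.0
[ 4.00e-04  6.00e-03  2.88e-01 -1.00e-04 -0.00e+00  2.00e-04]
```

```bash
python3 -m pendant '[0,0,0.01,0,0,0,0, 0,0,0.03,0,0,0,0, 0,0,0.065,0,0,0,0, 0,0,0.105,0,0,0,0, 0,0,0.145,0,0,0,0, 0,0,0.185,0,0,0,0, 0,0,0.22,0,0,0,0, 0,0,0.25,0,0,0,0, 0,0,0.27,0,0,0,0, 0,0,0.28,0,0,0,0]' && python3 -m pendant '[0,0,0.002,0,0,0,0, 0,0,0.004,0,0,0,0, 0,0,0.006,0,0,0,0, 0,0,0.008,0,0,0,0, 0,0,0.01,0,0,0,0, 0,0,0.012,0,0,0,0, 0,0,0.013,0,0,0,0, 0,0,0.014,0,0,0,0, 0,0,0.014,0,0,0,0, 0,0,0.014,0,0,0,0]'; python3 -c "
from h import *
look('down')"
```

```text
clock: 19.58
eef_pos: [0.4711, 0.2599, 0.1119]
tool_rot: [0.619, 0.785, -0.002, -0.001]
ft_force: [-0.6, -0.1, -4.0]
grip_width: 0.0211
grasp_force: 65.0
clock: 20.42
eef_pos: [0.4723, 0.2613, 0.1072]
tool_rot: [0.619, 0.786, -0.0, -0.0]
ft_force: [-0.2, 0.3, -3.7]
grip_width: 0.0215
grasp_force: 65.0
{'pan': (1.25, 4.5, 0.775), 'pan2': (0.25, 4.75, 0.783), 'plat': (0.0, 0.0, 0.985), 'post': (-0.25, 0.0, 0.977)}
t 20.4667 F [ 0.04  0.76 -4.11] tilt -0.0 lip [0.4899 0.1884 0.0162]
```

```bash
python3 -m pendant '[0,0,0.0005,0,0,0,0, 0,0,0.001,0,0,0,0, 0,0,0.0015,0,0,0,0, 0,0,0.002,0,0,0,0, 0,0,0.0025,0,0,0,0, 0,0,0.003,0,0,0,0, 0,0,0.0034,0,0,0,0, 0,0,0.0034,0,0,0,0, 0,0,0.0034,0,0,0,0, 0,0,0.0034,0,0,0,0]'
```

```text
clock: 21.3
eef_pos: [0.4726, 0.2612, 0.1061]
tool_rot: [0.619, 0.786, 0.0, 0.0]
ft_force: [-1.5, -3.7, 4.2]
grip_width: 0.021
grasp_force: 66.3
```

Contact made (force reversed). Open slowly, then rise.

```bash
python3 -m pendant '[0,0,0,0,0,0,0.27, 0,0,0,0,0,0,0.3, 0,0,0,0,0,0,0.35, 0,0,0,0,0,0,0.45, 0,0,0,0,0,0,0.6, 0,0,0,0,0,0,0.8, 0,0,0,0,0,0,1, 0,0,0,0,0,0,1, 0,0,0,0,0,0,1, 0,0,0,0,0,0,1]' && python3 -m pendant '[0,0,-0.01,0,0,0,1, 0,0,-0.03,0,0,0,1, 0,0,-0.06,0,0,0,1, 0,0,-0.1,0,0,0,1, 0,0,-0.14,0,0,0,1, 0,0,-0.18,0,0,0,1, 0,0,-0.22,0,0,0,1, 0,0,-0.26,0,0,0,1, 0,0,-0.29,0,0,0,1, 0,0,-0.3,0,0,0,1]' && python3 -m pendant '[-0.04,0,0,0,0,0,1, -0.09,0,0,0,0,0,1, -0.15,0,0,0,0,0,1, -0.21,0,0,0,0,0,1, -0.27,0,0,0,0,0,1, -0.33,0,0,0,0,0,1, -0.38,0,0,0,0,0,1, -0.42,0,0,0,0,0,1, -0.44,0,0,0,0,0,1, -0.44,0,0,0,0,0,1]'; python3 - <<'E'
from h import *
look('end'); t=shot('top')
a=cv2.resize(t['img'][200:280,190:290],None,fx=4,fy=4,interpolation=cv2.INTER_CUBIC); b=cv2.resize(cv2.imread('pics/end.png')[110:350,220:380],None,fx=2.48,fy=2.48)
h=max(a.shape[0],b.shape[0]); L=np.hstack([np.pad(a,((0,h-a.shape[0]),(0,0),(0,0))),b]); cv2.imwrite('pics/fin.png',L); print(L.shape)
E
```

```text
clock: 22.13
eef_pos: [0.4723, 0.2614, 0.1055]
tool_rot: [0.619, 0.786, 0.0, -0.0]
ft_force: [-0.2, 0.2, -0.4]
grip_width: 0.0854
grasp_force: 0.0
clock: 22.97
eef_pos: [0.4735, 0.262, 0.2595]
tool_rot: [0.619, 0.786, 0.003, 0.001]
ft_force: [0.2, 0.4, 0.2]
grip_width: 0.0852
grasp_force: 0.0
clock: 23.8
eef_pos: [0.5241, 0.0457, 0.2553]
tool_rot: [0.62, 0.785, -0.0, -0.0]
ft_force: [0.3, 0.6, 0.4]
grip_width: 0.0854
grasp_force: 0.0
{'pan': (1.5, 4.5, 0.776), 'pan2': (0.5, 4.75, 0.757), 'plat': (0.0, 0.0, 0.986), 'post': (-0.25, 0.0, 0.977)}
t 23.85 F [-0.38 -0.92  0.18] tilt 0.03 lip [ 0.5413 -0.0259  0.1643]
(595, 797, 3)
```

View pics/fin.png

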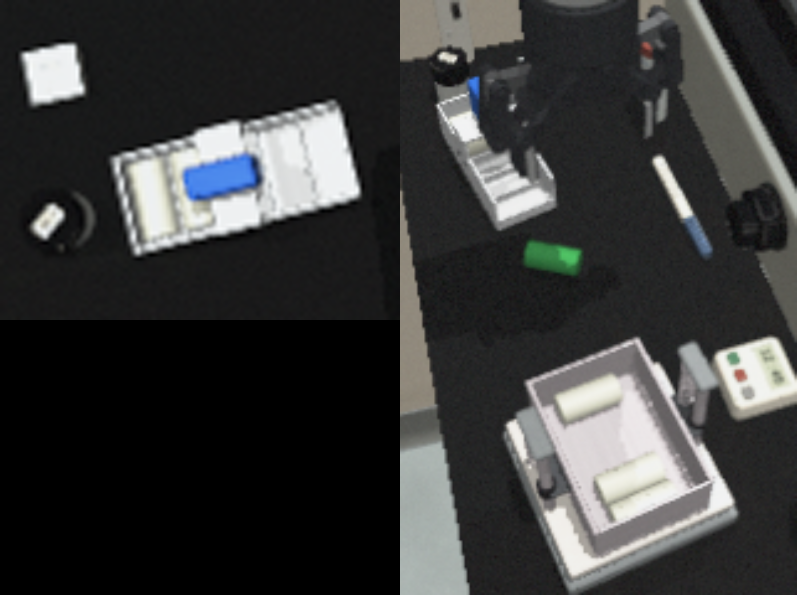

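The scoop stands flat at about (248,244) in the top view with cylinders in its rear pockets. The pan holds three cylinders and is down, and nothing is spilled, so I hand in.

```bash
python3 -c "
from workcell import bot
print(bot.job_done())"
```

```text
the job is handed in; nothing more can be done
None
```

I handed the job in at about 24 s with no verdict returned: three cylinders dropped the pan onto its stops, the platform had not visibly sunk, the scoop is back level on the worktop with the other two in it, and I saw nothing spilled or displaced.

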